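# Seat the keyed temperature probe in the mould and hold it for the reading

### The job

Pull the temperature probe (the tool with the knurled metal collar) up out of the wooden rack and lower its stem into the sprung adapter on top of the jar mould. Turn it by its collar until the hidden keyways drop over the adapter's pins, then push it fully home against the spring and finish while still gripping it and holding it pressed home, so that the reading can be taken. Leave the other tools and the glassware where they are.

Things in the scene. Friction and masses are not known exactly. Their poses are not given: they have to be found in the camera images.
- probe: Steel hand-held temperature probe, 142 mm long, 0.18-0.37 kg, upright in one of the rack's bores; one rigid piece. Origin on its axis at the lower rim of its hollow skirt; z up along it. Below: stem 8 mm thick, 80 mm long. Above: round skirt 36 mm wide from 0 to 28 mm, knurled collar 40 mm wide from 28 to 46 mm, grey readout head 26 mm wide up to 62 mm.
- collar (a point): Centre of the probe's knurled collar, on the axis, 37 mm above the probe's origin: grip here. Fingers have free room beside it across the rack's row of tools.
- skirt_bore (a point): Middle of the hidden bore inside the probe's skirt, 14 mm above the probe's origin: 22 mm wide, 28 mm deep round the stem, open at the rim, with three straight keyways 120 degrees apart, 9 mm wide, cut over its full depth out to 30 mm diameter. One keyway lies towards the probe's x axis. None can be seen from outside.
- rack: Fixed hardwood block, 75 mm (x) by 190 mm (y) by 95 mm high, three vertical bores 15 mm wide, 86 mm deep, at y = -62, 0 and +62 mm; which tool stands in which bore changes. Origin at the centre of its underside.
- mould: Fixed cast-iron half of a jar mould, 110 mm high, half cylinder of 83 mm outer radius; the flat parting face with the jar cavity looks to its +x. Origin on the bench straight below the adapter, which stands on the flat top face; curved back 28 mm from it (-x), parting face 55 mm (+x).
- port (a point): Centre of the mouth of the adapter's upright spigot, 150 mm above the bench. The open bore below it is 12 mm wide and over 100 mm deep. The spigot is 19 mm wide from 30 to 4 mm below this point, tapering to 16 mm at the mouth; below it a hexagon 39 mm over corners. Axes as the mould's, unrelated to the pins.
- pins (a point): On the spigot's axis, 4.5 mm below the port, level with the tops of three round pins 5 mm thick, 120 degrees apart, reaching to 28.6 mm diameter. Their bearing is random and not given by this frame (axes as the mould's): a turn of up to 120 degrees one way finds it. Off the keyways the skirt's rim rests here; in line within 0.1 rad it drops 15.5 mm to the thrust ring.
- thrust_ring (a joint): Travel (m) of the adapter's sprung thrust ring, 35 mm wide, round the spigot: 0 up (its top 20 mm below the port), 0.006 pressed down to its stop, which is home: skirt rim then 26 mm below the port. Spring about 5 N at the start, 16 N at the stop.
- plug_gauge: Bystander in the rack: slim metal plug gauge, 24 mm shoulder, 60 mm above the rack, no knurled collar. Origin on its axis at the rack's top.
- scraper: Bystander in the rack: scraper with a pear-shaped wooden handle 27 mm thick, 60 mm above the rack. Origin on its axis at the rack's top.
- jar: Bystander: empty green glass jar, 66 mm in diameter and 92 mm high, standing on the bench nearer to the robot. Origin at the centre of its underside.
- jug: Bystander: clear glass jug, 86 mm in diameter and 112 mm high, with a handle on its +y side reaching 71 mm from its axis, standing on the far side of the bench. Origin at the centre of its underside.
Things that resemble listed ones, but are neither listed nor needed, are in the scene too. Leave any orange or purple look-alike of the probe alone.

How it is judged:
On the way, in this order (a step that is already met when the one before it is completed fails the run):
1. the probe is drawn up out of the rack, gripped (z of probe in the frame of rack above 0.176 m and contact force between the fingers and probe above 2 N), for 0.1 s.
2. the skirt has dropped over the pins (z of probe in the frame of port below -0.015 m and horizontal distance between probe and port below 0.003 m), for 0.05 s.
At the end, for the whole second after the job is handed in: Probe still gripped and pressed home: thrust ring down at least 4 of its 6 mm, skirt rim 23.5 mm or more below the port, axis within 3 mm and 0.08 rad of the port's, at rest; the rack's other tools within 20 mm, jar and jug within 30 mm of where they stood (value of joint thrust_ring above 0.004 m and z of probe in the frame of port below -0.0235 m and horizontal distance between probe and port below 0.003 m and angle between probe's own z axis and vertical below 0.08 rad and linear speed of probe below 0.01 m/s and contact force between the fingers and probe above 2 N and distance of each of plug_gauge, scraper from where it was at the start of the episode below 0.02 m and distance of each of jar, jug from where it was at the start of the episode below 0.03 m); the arm keeps its last pose, push and grip.
It fails at once if another tool of the rack is pulled out or knocked over (distance of any of plug_gauge, scraper from where it was at the start of the episode above 0.03 m or angle between any of plug_gauge, scraper's own z axis and vertical above 0.3 rad).
It fails at once if the jar or the jug is pushed away or tipped (distance of any of jar, jug from where it was at the start of the episode above 0.04 m or angle between any of jar, jug's own z axis and vertical above 0.3 rad).
It also fails if it takes over 64 s, if anything falls off the work surface, if the arm or the gripper's body presses on something with over 40 N, if the wrist force passes 120 N, or if a joint passes its speed limit or range.

### The arm

A 6-joint arm with a two-finger parallel gripper is mounted at the origin on the work surface. World frame = base frame: x ahead of the robot, y to its left, z up, the work surface at z = 0. Lengths are in m, angles in rad, forces in N, time in s.
With the tool pointing down it reaches from about 0.35 to 0.975 m from the base axis. Payload 4.9 kg.
Tool frame: the origin (TCP) lies at the very end of the fingers, on their centre line; the grasp point (between the pads) lies 19 mm behind it (ctrl.pinch_z is the distance from the TCP to the grasp point, in m); z points along the fingers, y is the direction in which the jaws open and shut (so a half turn about z gives the same grasp; the last joint's range is limited). The gripper opens to 85 mm and grips with 20 to 120 N. Pads are 22 mm wide; open, the fingers measure 114 mm over their backs; the gripper's body (76 mm by 85 mm) begins 54 mm behind the grasp point. The pads swing forward as they close: fully open they stand 13 mm farther back than shut.
Start: joints at [-1.243, 0.053, 1.613, -0, 1.476, -0.119], TCP at [0.27, -0.564, 0.231] pointing down, gripper open.
Joint ranges: [-3.01, 3.01], [-1.01, 2.22], [0.06, 2.58], [-1.02, 4.17], [0.09, 2.62], [-3.14, 3.14]. Speed limits (rad/s): [2.57, 2.57, 3.14, 3.14, 3.14, 3.14].

### API

Orientations are given as a rotation vector (axis times angle).
In Python, from station import ctrl gives the robot as it stands.
- The arm moves only by the tool carry_out, never from a script. Its argument "series" is a list of rows, each a list of 7 numbers: the shift along the world's x, y, z each as a share of 0.025 m, from -1 to 1, then the turn, a rotation vector about the world's x, y, z each as a share of 0.1 rad, from -1 to 1, then the opening, from 0 (shut) to 1 (fully open). A call has 1 to 12 rows; each row shifts and turns the commanded pose from where the row before left it; what a row does not reach is not made up. A row lasts 1/10 s, in which the tool goes at most 50 mm and 8.59 degrees, less where a joint would pass 70% of its speed; a pose out of reach is approached as far as the arm can. A call with a number of a shift or a turn outside -1 to 1 is refused whole. A call with a gripper value outside its range is refused whole. The fingers move at their own pace and stop on an object; "grip_force" is the grip in N (left out, the last holds). Time passes only in rows, so rows that do not move let the fingers close. It gives the time, the measured TCP pose, the force and the opening at its end, in the units of the state.
- ctrl.get_obs(): the state, without advancing time (a new reading comes with each control period).
- ctrl.get_image(name): name is "side" or "top" or "wrist"; returns a dict with "frame" (384x512x3 uint8, blue, green, red), "fx", "fy", "cx", "cy" (pixels), "R" (3x3) and "t" (3): a world point X has camera coordinates R X + t; the wrist camera has in their place "hand_eye" (4x4, takes a point from camera to tool coordinates, whose origin is the TCP and whose axes are the flange's). Camera axes: x right, y down, z forward; pixel columns grow to the right and rows downward; lengths in m; the calibration is good to about 2 mm. A picture is of the moment at which its call begins: read the wrist's pose just before it. There is no depth.
- ctrl.finish_job(): hands the job in, once; it reports no verdict.
Trained networks look in a picture, given as the dict that the camera call returned (one of the last four; its "shot" number tells which), for a name from the list of things; names that differ only in an ending like _2 or _b are one class to them, and where a whole thing is asked for, a point or a joint stands for the part that bears it (a point fixed in the world has none). Each returns a list of dicts, best first, with "p" (0 to 1); they miss things now and then, are a little off and sometimes report something else, mostly with a low value. They report only what shows in the picture. A call takes as long as a camera call. They do not tell look-alikes from the thing itself.
- ctrl.trace(picture, name): "mask" (384x512 bool, what is visible of it) and "rect" ([left, top, width, height] as shares, 0 to 1, of the picture: columns of its width, rows of its height, round what is visible of it).
- ctrl.mark_of(picture, name): "position" ([column, row] as shares, 0 to 1, of the picture: columns of its width, rows of its height: a listed point, or the origin of a listed thing).
The state is a dict: "t": time; "q": joint angles; "dq": joint speeds; "effort": joint torques, N m; "tool_pos": TCP position; "tool_rot": TCP orientation; "contact_force": force on the tool from outside, world axes, zero at the start; "wrist_torque": the same for the moment, N m; "opening": finger opening in m.
Only numpy, scipy, OpenCV 4.12 (cv2) and the standard library are available. Lean on these libraries where they do the work, as an engineer would, in place of code of your own. Each camera call takes 0.05 s, during which the arm holds its last target.

## Working session

There is one attempt and no reset: what is moved stays moved. The work goes in short steps, Python scripts to look and compute and a tool call to move; the robot and the scene stay as the last step left them, time stands still between calls to the robot, and variables do not carry over. Pictures are saved under pics/ and viewed, and the job is handed in when it is done.

Besides the shell and the picture viewer there is one more tool, called after "Request:" as a command line: name --pt "numbers of a row" for each row, then --argument value for the rest. carry_out: Moves the arm, as the interface text tells. Shift numbers are shares of 0.025 m and turn numbers shares of 0.1 rad, none past 1 either way. Its arguments: {"type":"object","properties":{"series":{"type":"array"},"grip_force":{"type":"number"}},"required":["series"]}

```bash
mkdir -p pics; ls; cat > h.py <<'E'
import numpy as np, cv2, pickle
from station import ctrl
from scipy.spatial.transform import Rotation as Rn
def cam(im, obs=None):
    K=np.array([[im['fx'],0,im['cx']],[0,im['fy'],im['cy']],[0,0,1]])
    if 'R' in im: return K,np.array(im['R']),np.array(im['t'])
    H=np.array(im['hand_eye']); T=np.eye(4); T[:3,:3]=Rn.from_rotvec(obs['tool_rot']).as_matrix(); T[:3,3]=obs['tool_pos']
    M=np.linalg.inv(T@H); return K,M[:3,:3],M[:3,3]
def proj(c,X):
    K,R,t=c; p=K@(R@np.array(X,float)+t); return p[:2]/p[2]
def ray(c,uv):
    K,R,t=c; d=R.T@np.linalg.inv(K)@np.array([uv[0],uv[1],1.]); return -R.T@t,d/np.linalg.norm(d)
def onz(c,uv,z):
    o,d=ray(c,uv); return o+d*(z-o[2])/d[2]
def tri(rs):
    A=np.zeros((3,3));b=np.zeros(3)
    for o,d in rs:
        P=np.eye(3)-np.outer(d,d);A+=P;b+=P@o
    X=np.linalg.solve(A,b); return X,[np.linalg.norm(np.cross(X-o,d)) for o,d in rs]
E
python3 - <<'E'
from h import *
o=ctrl.get_obs(); print(o)
for n in ['side','top','wrist']:
    im=ctrl.get_image(n); cv2.imwrite(f'pics/{n}0.png',im['frame']); c=cam(im,o)
    print(n,c[0][0],'cam pos',-c[1].T@c[2])
    for k in ['probe','collar','rack','mould','port','plug_gauge','scraper','jar','jug']:
        print(k,[(round(r['p'],2),np.round(np.array(r['position'])*[512,384],1)) for r in ctrl.mark_of(im,k)][:4])
E
```

```text
pics
{'t': 0.0, 'q': array([-1.24300707e+00,  5.33655726e-02,  1.61431946e+00, -3.22489842e-05,
        1.47602517e+00, -1.19006119e-01]), 'dq': array([-0.00020242, -0.00092723,  0.0008102 , -0.00150235,  0.00019058,
        0.00066829]), 'effort': array([-7.57034340e-04, -3.93681800e+01, -3.70180464e+01, -1.99612364e-04,
        6.94152943e-03,  9.63327125e-06]), 'tool_pos': array([ 0.26982914, -0.56304084,  0.23004243]), 'tool_rot': array([-3.06147363e+00, -6.95540365e-01,  3.96484379e-04]), 'contact_force': array([ 0.68023909, -0.17994109, -0.1025325 ]), 'wrist_torque': array([-0.00105724, -0.00534809, -0.00084675]), 'opening': 0.08526399151753006}
side [372.57310693   0.         259.83927678] cam pos [ 0.32214469 -0.43742363  0.61704377]
probe [(0.94, array([283.5, 214.5])), (0.88, array([186.8, 346.3])), (0.87, array([314.8, 245.7])), (0.65, array([402.2, 273.1]))]
collar [(0.78, array([317.8, 239.1])), (0.73, array([273.5, 202.2])), (0.69, array([399.6, 284.9])), (0.58, array([170.3, 329.9]))]
rack [(0.9, array([316.1, 307.3])), (0.62, array([184.2, 252.7]))]
mould [(0.62, arra
[... 398 characters left out ...]
be [(0.9, array([335.8, 193.4])), (0.89, array([335. , 315.7])), (0.59, array([368.4, 139.3])), (0.58, array([261.8, 182.1]))]
collar [(0.94, array([377.7, 152.7])), (0.76, array([250. , 182.2])), (0.74, array([316.8, 316.8])), (0.68, array([342.7, 192.2]))]
rack [(0.7, array([355.1, 216.9]))]
mould [(0.73, array([181.3, 215.2]))]
port [(0.64, array([168.2, 209.8]))]
plug_gauge [(0.58, array([389.6, 224.4]))]
scraper [(0.48, array([359.8, 213.7]))]
jar [(0.87, array([251.8, 275.8]))]
jug [(0.89, array([273.6, 121.3]))]
wrist [280.34924355   0.         257.73271046] cam pos [ 0.34437633 -0.52806933  0.37094158]
probe []
collar []
rack []
mould []
port []
plug_gauge []
scraper []
jar []
jug []
```

View pics/side0.png

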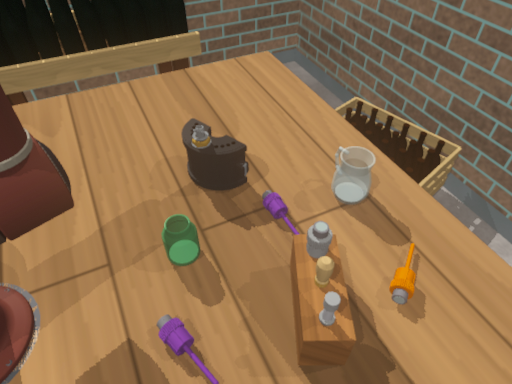

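View pics/top0.png

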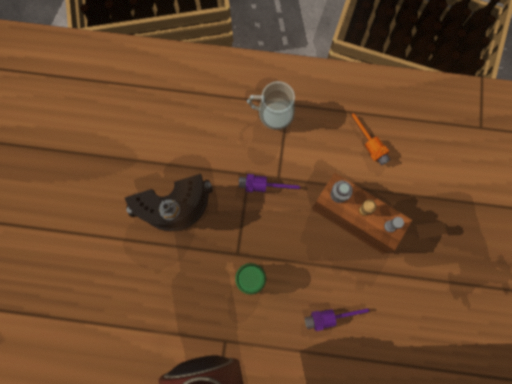

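View pics/wrist0.png

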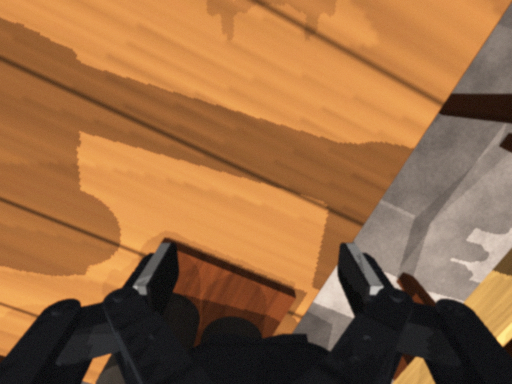

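Probe stands at the far-left end of the rack (side ~(319,240), top ~(342,190)). The mould's adapter is at side (201,135), top (170,209). I'll zoom in for accuracy.

```bash
python3 - <<'E'
from h import *
ims={n:ctrl.get_image(n) for n in ['side','top']}
pickle.dump(ims,open('ims0.pkl','wb'))
def crop(n,u,v,w,h,s,f):
    cv2.imwrite(f,cv2.resize(ims[n]['frame'][v:v+h,u:u+w],None,fx=s,fy=s,interpolation=cv2.INTER_CUBIC))
a=ims['side']['frame'][215:365,275:375];b=ims['side']['frame'][110:200,170:260]
r=lambda x,s:cv2.resize(x,None,fx=s,fy=s,interpolation=cv2.INTER_CUBIC)
cv2.imwrite('pics/s1.png',np.hstack([r(a,4),np.pad(r(b,4),((0,240),(0,0),(0,0)))]))
a=ims['top']['frame'][165:265,310:420];b=ims['top']['frame'][165:265,115:215]
cv2.imwrite('pics/t1.png',np.hstack([r(a,3.8),r(b,3.8)]))
for n in ims:
  for k in ['probe','plug_gauge','scraper','mould','jar','jug']:
    for q in ctrl.trace(ims[n],k)[:4]:
        m=q['mask']; y,x=np.nonzero(m); print(n,k,round(q['p'],2),x.min(),x.max(),y.min(),y.max(),'cent',x.mean().round(1),y.mean().round(1))
E
```

```text
side probe 0.83 306 331 221 257 cent 317.9 238.8
side probe 0.77 389 414 244 303 cent 402.6 281.3
side probe 0.76 156 219 314 383 cent 180.8 341.7
side probe 0.71 262 296 190 233 cent 275.9 206.4
side plug_gauge 0.74 319 339 291 324 cent 329.1 307.7
side plug_gauge 0.43 193 207 132 139 cent 201.9 135.6
side scraper 0.65 315 333 256 286 cent 323.3 270.5
side mould 0.86 181 247 118 189 cent 214.0 159.4
side jar 0.86 160 199 214 265 cent 180.3 239.7
side jar 0.34 181 247 119 188 cent 214.9 159.0
side jug 0.84 332 374 146 203 cent 352.0 173.3
top probe 0.88 353 389 115 164 cent 375.4 147.4
top probe 0.64 331 351 180 202 cent 340.9 190.8
top probe 0.61 304 367 309 329 cent 326.2 318.0
top probe 0.58 239 298 174 191 cent 259.0 183.1
top plug_gauge 0.57 384 404 217 231 cent 393.6 223.8
top scraper 0.49 360 375 200 214 cent 367.6 206.8
top mould 0.96 125 212 174 231 cent 172.0 204.0
top jar 0.8 235 265 262 293 cent 250.2 277.7
top jar 0.66 331 351 180 202 cent 340.7 191.2
top jug 0.89 247 295 81 129 cent 275.3 104.7
```

View pics/s1.png

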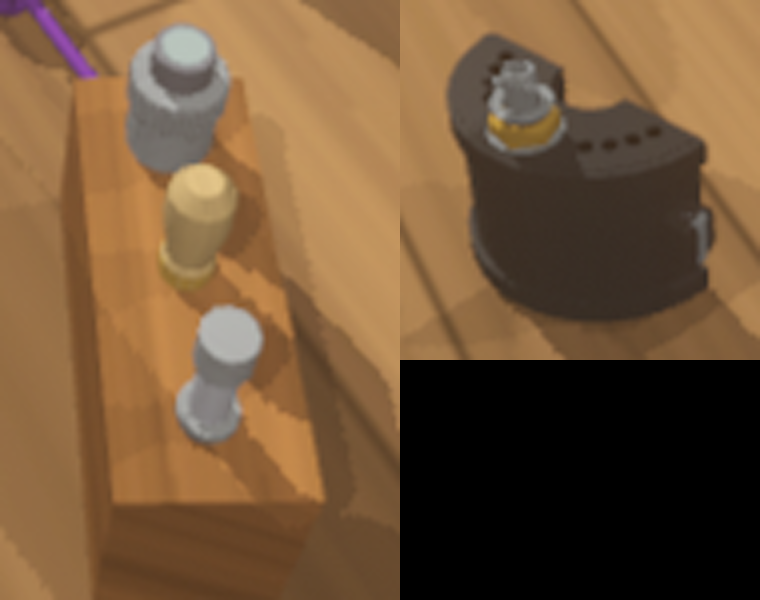

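View pics/t1.png

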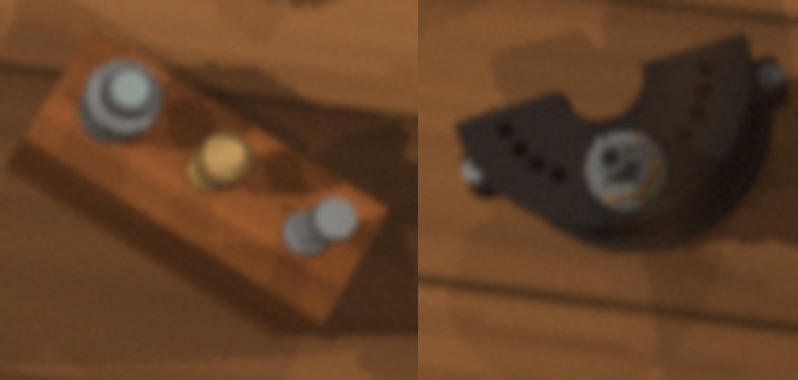

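```bash
python3 - <<'E'
from h import *
ims=pickle.load(open('ims0.pkl','rb')); S=cam(ims['side']);T=cam(ims['top'])
for n,s,t,z in [('head',(321.5,226.5),(343.9,188.4),.157),('port',(199.2,127.5),(166.1,206.6),.150),('scr',(275+51,215+45),(310+59,165+41),.15),('plug',(275+57.5,215+84),(310+88,165+57.5),.15)]:
    X,e=tri([ray(S,s),ray(T,t)]); print(n,X.round(4),np.round(e,4),'onz',onz(S,s,z).round(4),onz(T,t,z).round(4))
# rack corners top: top image crop
for p in [(98,36),(385,208),(322,325-8),(25,140)]:
    print('rackT',onz(T,(310+p[0]/3.8,165+p[1]/3.8),.095).round(3))
for p in [(75,80),(243,80),(325,500),(112,502)]:
    print('rackS',onz(S,(275+p[0]/4,215+p[1]/4),.095).round(3))
for n,u in [('jar',(250,278)),('jug',(279,105))]: print(n,onz(T,u,.05).round(3))
E
```

```text
head [ 0.5802 -0.1458  0.1562] [0.0007 0.0007] onz [ 0.5805 -0.1465  0.157 ] [ 0.5793 -0.1454  0.157 ]
port [0.4993 0.1989 0.1495] [0.0006 0.0006] onz [0.4997 0.1982 0.15  ] [0.4986 0.1989 0.15  ]
scr [ 0.5531 -0.1994  0.1509] [0.0015 0.0015] onz [ 0.5552 -0.1993  0.15  ] [ 0.5519 -0.199   0.15  ]
plug [ 0.5263 -0.2576  0.1523] [0.0004 0.0004] onz [ 0.5277 -0.2568  0.15  ] [ 0.5263 -0.2581  0.15  ]
rackT [ 0.623 -0.136  0.095]
rackT [ 0.546 -0.302  0.095]
rackT [ 0.482 -0.271  0.095]
rackT [ 0.559 -0.101  0.095]
rackS [ 0.561 -0.102  0.095]
rackS [ 0.627 -0.135  0.095]
rackS [ 0.546 -0.304  0.095]
rackS [ 0.478 -0.271  0.095]
jar [0.385 0.018 0.05 ]
jug [0.786 0.005 0.05 ]
```

Request:
carry_out --pt "0.73 0.98 0 0 0 0.5 1" --pt "0.73 0.98 0 0 0 0.5 1" --pt "0.73 0.98 0 0 0 0.5 1" --pt "0.73 0.98 0 0 0 0.5 1" --pt "0.73 0.98 0 0 0 0.5 1" --pt "0.73 0.98 0 0 0 0.5 1" --pt "0.73 0.98 0 0 0 0.5 1" --pt "0.73 0.98 0 0 0 0.5 1" --pt "0.73 0.98 0 0 0 0.5 1" --pt "0.73 0.98 0 0 0 0.5 1" --pt "0.73 0.98 0 0 0 0.5 1" --pt "0.73 0.98 0 0 0 0.5 1" --grip_force 60

```text
t: 3.4
tool_pos: [0.4897, -0.2686, 0.2315]
tool_rot: [2.719, 1.573, 0.0]
contact_force: [0.0, -0.2, -0.4]
opening: 0.0857
```

```bash
cat > st.py <<'E'
from h import *
def st():
    o=ctrl.get_obs(); R=Rn.from_rotvec(o['tool_rot']).as_matrix()
    print('t',round(o['t'],2),'tcp',o['tool_pos'].round(4),'yaw_y',np.degrees(np.arctan2(R[1,1],R[0,1])).round(2),'z',R[:,2].round(4),'F',o['contact_force'].round(2),'M',o['wrist_torque'].round(3),'op',round(o['opening'],4),'q',o['q'].round(3)); return o
E
python3 - <<'E'
from st import *
st(); print(ctrl.pinch_z)
E
```

```text
t 3.4 tcp [ 0.4897 -0.2686  0.2315] yaw_y -29.91 z [ 3.e-04 -2.e-04 -1.e+00] F [ 0.03 -0.16 -0.4 ] M [-0.003 -0.034 -0.002] op 0.0857 q [-0.635 -0.106  1.768  0.     1.479 -0.113]
0.0187
```

Request:
carry_out --pt "0.6 0.82 0 0 0 0.15 1" --pt "0.6 0.82 0 0 0 0.15 1" --pt "0.6 0.82 0 0 0 0.15 1" --pt "0.6 0.82 0 0 0 0.15 1" --pt "0.6 0.82 -0.3 0 0 0.15 1" --pt "0.6 0.82 -0.5 0 0 0 1" --pt "0 0 0 0 0 0 1"

```text
t: 4.1
tool_pos: [0.5792, -0.1441, 0.2092]
tool_rot: [-2.655, -1.674, 0.002]
contact_force: [-0.5, 0.7, 0.1]
opening: 0.0854
```

```bash
python3 - <<'E'
from st import *
o=st()
im=ctrl.get_image('wrist'); c=cam(im,o); f=im['frame'].copy()
for X in [(.580,-.1455,.157),(.580,-.1455,.095)]:
    u=proj(c,X); print(u); cv2.circle(f,tuple(int(v) for v in u),3,(0,0,255),1)
cv2.imwrite('pics/w1.png',f)
E
```

```text
t 4.1 tcp [ 0.5792 -0.1441  0.2092] yaw_y -25.54 z [-0.0028  0.0019 -1.    ] F [-0.5   0.68  0.13] M [-0.042 -0.013 -0.028] op 0.0854 q [-3.690e-01  3.000e-03  1.701e+00  1.000e-03  1.441e+00  7.700e-02]
[260.07595049 209.81929366]
[259.7945974  184.13423914]
```

View pics/w1.png

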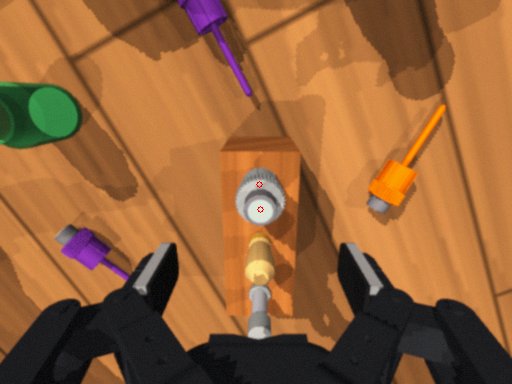

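Wrist view confirms: the probe head is at (260,209), matching the projected estimate, with fingers either side across the row.

Request:
carry_out --pt "0.03 -0.05 -0.8 0 0 0 1" --pt "0 0 -0.8 0 0 0 1" --pt "0 0 -0.8 0 0 0 1" --pt "0 0 -0.8 0 0 0 1" --pt "0 0 -0.64 0 0 0 1" --pt "0 0 0 0 0 0 1" --pt "0 0 0 0 0 0 1"

```text
t: 4.85
tool_pos: [0.5799, -0.1484, 0.1157]
tool_rot: [2.66, 1.67, 0.0]
contact_force: [-0.1, -0.5, -0.5]
opening: 0.0855
```

```bash
python3 - <<'E'
from st import *
o=st()
im=ctrl.get_image('wrist');cv2.imwrite('pics/w2.png',im['frame'])
im=ctrl.get_image('side'); cv2.imwrite('pics/s2.png',cv2.resize(im['frame'][180:370,240:440],None,fx=3,fy=3))
E
```

```text
t 4.85 tcp [ 0.5799 -0.1484  0.1157] yaw_y -25.76 z [ 3.e-04 -2.e-04 -1.e+00] F [-0.08 -0.51 -0.5 ] M [-0.037 -0.024  0.001] op 0.0855 q [-0.375  0.088  1.775 -0.     1.278  0.075]
```

View pics/s2.png

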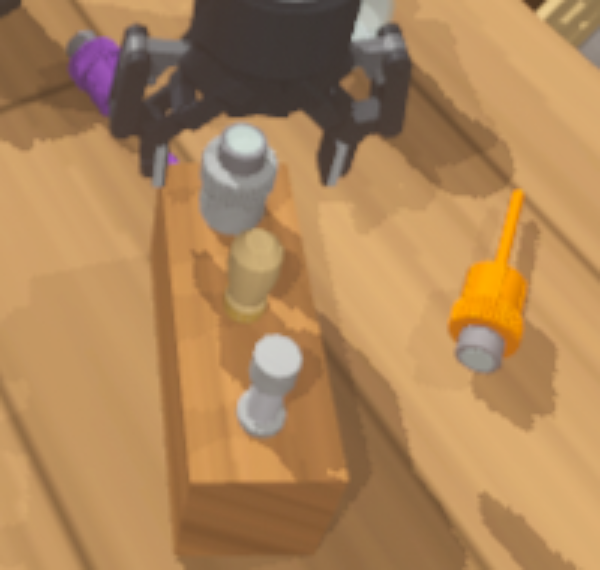

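View pics/w2.png

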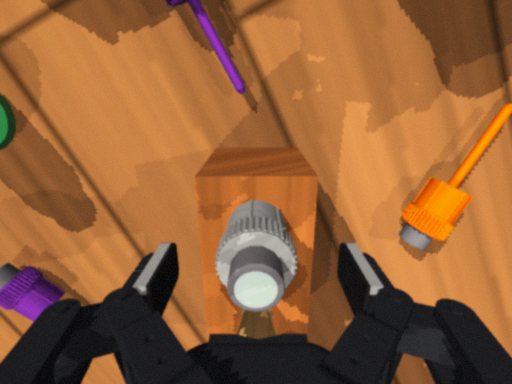

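Request:
carry_out --pt "0 0.12 -0.08 0 0 0 1" --pt "0 0 0 0 0 0 1" --pt "0 0 0 0 0 0 0" --pt "0 0 0 0 0 0 0" --pt "0 0 0 0 0 0 0" --pt "0 0 0 0 0 0 0" --pt "0 0 0 0 0 0 0" --pt "0 0 0 0 0 0 0"

```text
t: 5.75
tool_pos: [0.5801, -0.145, 0.1137]
tool_rot: [2.66, 1.671, 0.001]
contact_force: [-0.3, -0.5, 1.7]
opening: 0.037
```

```bash
python3 - <<'E'
from st import *
o=st()
E
```

```text
t 5.75 tcp [ 0.5801 -0.145   0.1137] yaw_y -25.73 z [ 8.e-04 -3.e-04 -1.e+00] F [-0.32 -0.49  1.74] M [ 0.048 -0.045 -0.004] op 0.037 q [-0.369  0.088  1.778 -0.     1.274  0.08 ]
```

Request:
carry_out --pt "0 0 0.2 0 0 0 0" --pt "0 0 0.6 0 0 0 0" --pt "0 0 0.9 0 0 0 0" --pt "0 0 0.9 0 0 0 0" --pt "0 0 0.9 0 0 0 0" --pt "0 0 0.9 0 0 0 0" --pt "0 0 0.9 0 0 0 0" --pt "0 0 0.6 0 0 0 0" --pt "0 0 0 0 0 0 0" --pt "0 0 0 0 0 0 0" --grip_force 90

```text
t: 6.75
tool_pos: [0.5796, -0.1448, 0.2605]
tool_rot: [-2.66, -1.671, 0.0]
contact_force: [0.5, 0.9, -1.6]
opening: 0.0371
```

```bash
python3 - <<'E'
from st import *
o=st()
im=ctrl.get_image('side'); cv2.imwrite('pics/s3.png',cv2.resize(im['frame'][120:320,220:430],None,fx=3,fy=3))
E
```

```text
t 6.75 tcp [ 0.5796 -0.1448  0.2605] yaw_y -25.73 z [-4.e-04  2.e-04 -1.e+00] F [ 0.5   0.93 -1.62] M [ 0.034 -0.009 -0.001] op 0.0371 q [-0.369 -0.028  1.646  0.     1.524  0.08 ]
```

View pics/s3.png

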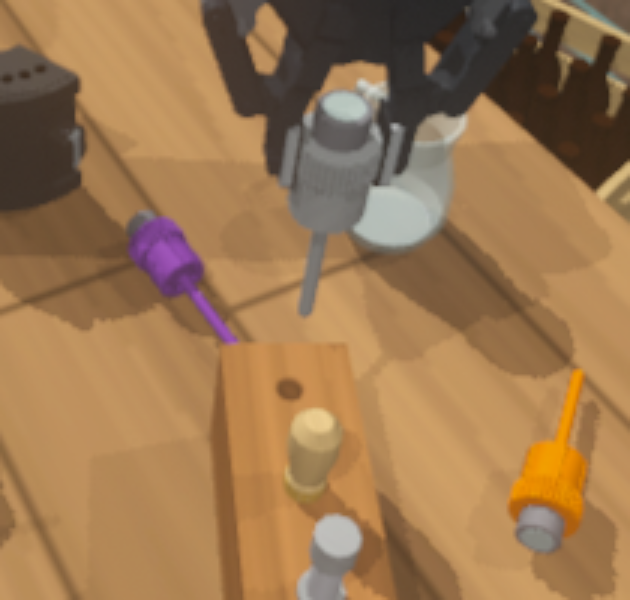

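Request:
carry_out --pt "-0.1 0.4 0.3 0 0 0 0" --pt "-0.2 0.9 0.3 0 0 0 0" --pt "-0.22 0.95 0 0 0 0 0" --pt "-0.22 0.95 0 0 0 0 0" --pt "-0.22 0.95 0 0 0 0 0" --pt "-0.22 0.95 0 0 0 0 0" --pt "-0.22 0.95 0 0 0 0 0" --pt "-0.22 0.95 0 0 0 0 0" --pt "-0.22 0.95 0 0 0 0 0" --pt "-0.22 0.95 0 0 0 0 0" --pt "-0.22 0.95 0 0 0 0 0" --pt "-0.22 0.95 0 0 0 0 0"

```text
t: 8.0
tool_pos: [0.5161, 0.1266, 0.2751]
tool_rot: [-2.659, -1.671, 0.002]
contact_force: [-0.2, 0.6, -1.3]
opening: 0.0371
```

Request:
carry_out --pt "-0.22 0.95 0 0 0 0 0" --pt "-0.22 0.95 0 0 0 0 0" --pt "-0.22 0.95 0 0 0 0 0" --pt "-0.1 0.4 0 0 0 0 0" --pt "0 0 0 0 0 0 0" --pt "0 0 0 0 0 0 0" --pt "0 0 0 0 0 0 0"

```text
t: 8.7
tool_pos: [0.4984, 0.2055, 0.2756]
tool_rot: [2.661, 1.67, -0.001]
contact_force: [0.6, -0.2, -2.1]
opening: 0.0369
```

```bash
python3 - <<'E'
from st import *
o=st()
ims={n:ctrl.get_image(n) for n in ['side','top']}; pickle.dump((o,ims),open('ims4.pkl','wb'))
cv2.imwrite('pics/s4.png',cv2.resize(ims['side']['frame'][30:190,120:290],None,fx=3.5,fy=3.5,interpolation=cv2.INTER_CUBIC))
cv2.imwrite('pics/t4.png',cv2.resize(ims['top']['frame'][130:260,90:250],None,fx=4,fy=4,interpolation=cv2.INTER_CUBIC))
im=ctrl.get_image('wrist');cv2.imwrite('pics/w4.png',im['frame'])
pickle.dump((o,im),open('w4.pkl','wb'))
c=cam(im,o); print('tip pred wrist',proj(c,o['tool_pos']+[0,0,.0187-.117]),'port',proj(c,(.499,.1985,.15)))
c=cam(ims['side']); print('side tip',proj(c,o['tool_pos']+[0,0,.0187-.117]),'port',proj(c,(.499,.1985,.15)))
E
```

```text
t 8.7 tcp [0.4984 0.2055 0.2756] yaw_y -25.79 z [-3.e-04 -5.e-04 -1.e+00] F [ 0.6  -0.23 -2.09] M [ 0.021 -0.041  0.018] op 0.0369 q [ 0.253 -0.176  1.758 -0.     1.56   0.703]
tip pred wrist [258.02804981 188.55868409] port [261.56576164 185.41580521]
side tip [195.98944577 114.86619872] port [198.85942651 127.51397402]
```

View pics/s4.png

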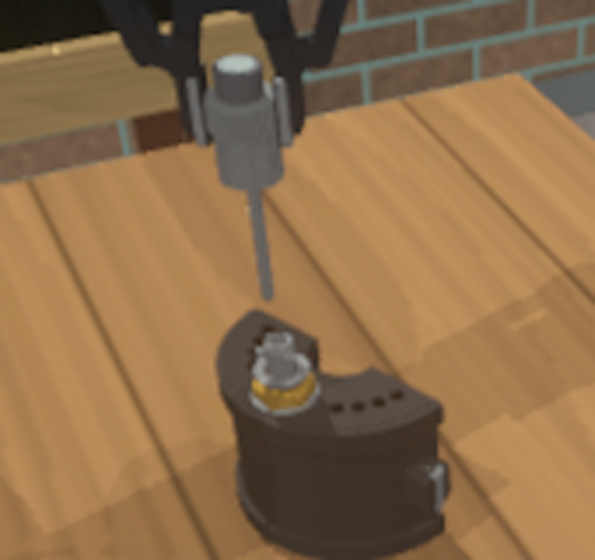

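View pics/w4.png

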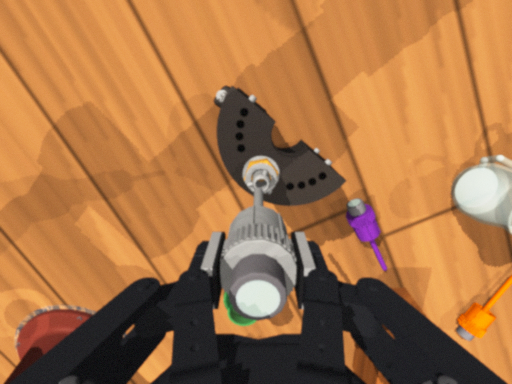

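View pics/t4.png

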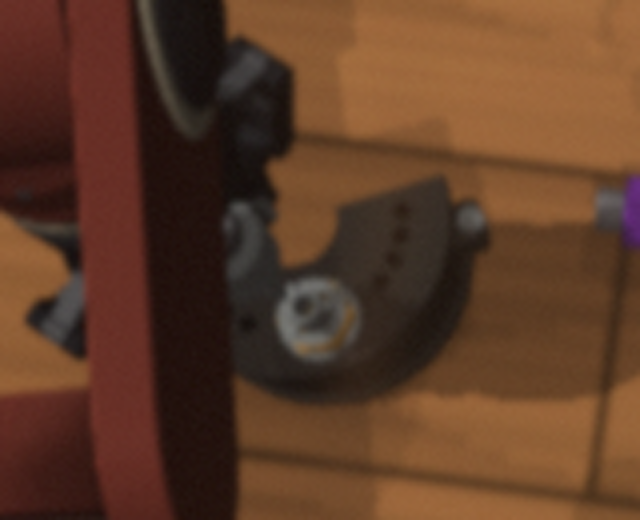

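Probe hangs straight; the stem tip in side view is (196.3,114.9), right on prediction. I'm ~7 mm past the port in y, so I'll correct that and lower to just above it.

Request:
carry_out --pt "0.04 -0.28 -0.4 0 0 0 0" --pt "0 0 -0.4 0 0 0 0" --pt "0 0 0 0 0 0 0" --pt "0 0 0 0 0 0 0"

```text
t: 9.25
tool_pos: [0.4989, 0.1991, 0.2548]
tool_rot: [-2.66, -1.671, 0.003]
contact_force: [-0.4, 1.3, -1.4]
opening: 0.0368
```

```bash
python3 - <<'E'
from st import *
o=st()
a=ctrl.get_image('side');w=ctrl.get_image('wrist')
r=lambda x:cv2.resize(x,(400,400),interpolation=cv2.INTER_CUBIC)
cv2.imwrite('pics/sw5.png',np.hstack([r(a['frame'][85:145,170:230]),r(w['frame'][150:230,220:300])]))
T=o['tool_pos']+[0,0,.0187-.117]
for n,c in (('side',cam(a)),('wrist',cam(w,o))): print(n,'tip',proj(c,T),'port',proj(c,(.499,.1985,.15)))
E
```

```text
t 9.25 tcp [0.4989 0.1991 0.2548] yaw_y -25.74 z [-1.7e-03 -4.0e-04 -1.0e+00] F [-0.39  1.27 -1.43] M [ 0.011  0.038 -0.041] op 0.0368 q [ 0.241 -0.17   1.788  0.     1.526  0.69 ]
side tip [198.37227745 124.81868402] port [198.85942651 127.51397402]
wrist tip [258.17136063 188.50597849] port [258.56831595 186.76130999]
```

View pics/sw5.png

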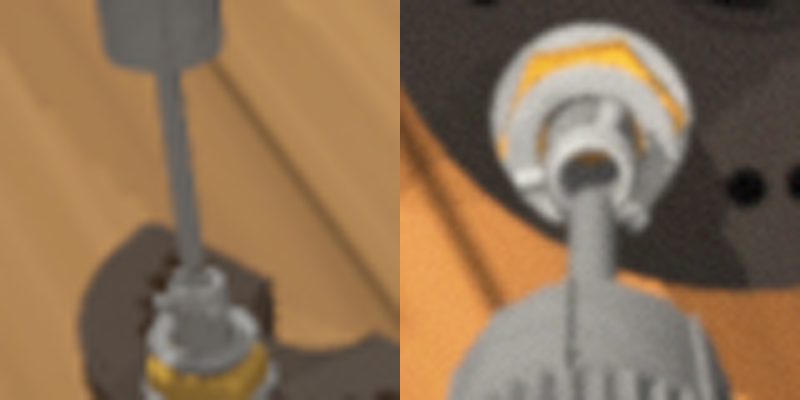

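```bash
python3 - <<'E'
from st import *
ims=pickle.load(open('ims0.pkl','rb')); o4,w=pickle.load(open('w4.pkl','rb'))
def draw(im,c,u0,v0,n,s,X,z):
    f=cv2.resize(im['frame'][v0:v0+n,u0:u0+n],None,fx=s,fy=s,interpolation=cv2.INTER_CUBIC)
    for (r,dz,col) in [(.008,0,(0,0,255)),(.006,0,(0,255,255)),(.0175,-.02,(0,255,0)),(.0095,-.004,(255,0,0))]:
        P=[(proj(c,(X[0]+r*np.cos(a),X[1]+r*np.sin(a),.15+dz))-[u0,v0]+.5)*s for a in np.linspace(0,6.3,40)]
        cv2.polylines(f,[np.int32(P)],False,col,1)
    return f
X=(.499,.1985)
a=draw(ims['side'],cam(ims['side']),185,115,32,12,X,.15)
b=draw(w,cam(w,o4),230,150,60,6.4,X,.15)
cv2.imwrite('pics/fit.png',np.hstack([a,b]))
c=draw(ims['top'],cam(ims['top']),150,190,34,12,X,.15)
cv2.imwrite('pics/fitt.png',c)
E
```

```text
(no output)
```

View pics/fit.png

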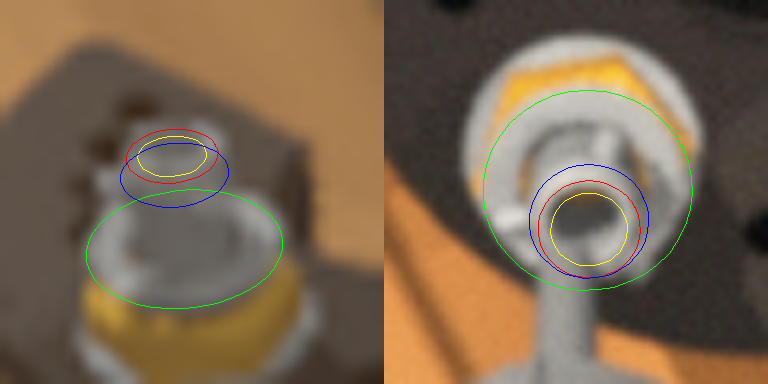

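View pics/fitt.png

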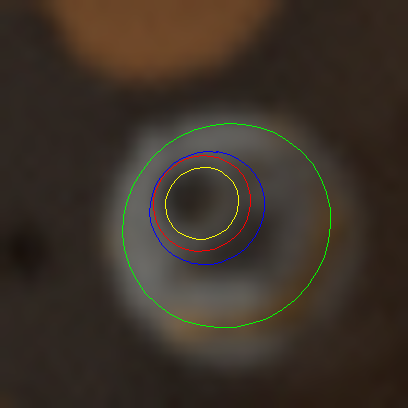

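```bash
cat > fit.py <<'E'
from st import *
def circ(f,c,u0,v0,s,X,z,r,col):
    P=[(proj(c,(X[0]+r*np.cos(a),X[1]+r*np.sin(a),z))-[u0,v0]+.5)*s for a in np.linspace(0,6.3,40)]
    cv2.polylines(f,[np.int32(P)],False,col,1)
def panel(im,c,u0,v0,n,s,port,tip,z0):
    f=cv2.resize(im['frame'][v0:v0+n,u0:u0+n],None,fx=s,fy=s,interpolation=cv2.INTER_CUBIC)
    circ(f,c,u0,v0,s,port,.15,.008,(0,0,255)); circ(f,c,u0,v0,s,port,.13,.0175,(0,255,0))
    circ(f,c,u0,v0,s,tip,z0-.08,.004,(255,0,0)); circ(f,c,u0,v0,s,tip,z0-.04,.004,(255,0,0)); circ(f,c,u0,v0,s,tip,z0,.018,(255,0,255)); circ(f,c,u0,v0,s,tip,z0+.062,.013,(255,0,255))
    return f
E
python3 - <<'E'
from fit import *
o=st(); a=ctrl.get_image('side');w=ctrl.get_image('wrist'); pickle.dump((o,a,w),open('p6.pkl','wb'))
tp=o['tool_pos']; z0=tp[2]+.0187-.037
cs,cw=cam(a),cam(w,o)
X=(.499,.1985)
cv2.imwrite('pics/f6.png',np.hstack([panel(a,cs,155,55,95,4.2,X,tp,z0),panel(w,cw,190,150,160,2.5,X,tp,z0)][:2]))
for n,c in (('side',cs),('wrist',cw)):
    p=proj(c,(*X,.15)); 
    for d in [(1e-3,0,0),(0,1e-3,0),(0,0,1e-3)]: print(n,d,(proj(c,np.array((*X,.15))+d)-p).round(2))
E
```

```text
t 9.35 tcp [0.4994 0.1994 0.2559] yaw_y -25.72 z [ 2.e-04  1.e-04 -1.e+00] F [ 0.26  0.63 -1.25] M [-0.067 -0.01   0.011] op 0.0366 q [ 0.241 -0.171  1.786  0.     1.526  0.69 ]Traceback (most recent call last):
  File "<stdin>", line 6, in <module>
    return _nx.concatenate(arrs, 1, dtype=dtype, casting=casting)
           ~~~~~~~~~~~~~~~^^^^^^^^^^^^^^^^^^^^^^^^^^^^^^^^^^^^^^^
ValueError: all the input array dimensions except for the concatenation axis must match exactly, but along dimension 0, the array at index 0 has size 399 and the array at index 1 has size 400
```

```bash
python3 - <<'E'
from fit import *
o,a,w=pickle.load(open('p6.pkl','rb'))
tp=o['tool_pos']; z0=tp[2]+.0187-.037
cs,cw=cam(a),cam(w,o)
X=(.499,.1985)
cv2.imwrite('pics/f6.png',np.hstack([panel(a,cs,160,50,80,5,X,tp,z0),panel(w,cw,200,150,100,4,X,tp,z0)][:2]))
for n,c in (('side',cs),('wrist',cw)):
    p=proj(c,(*X,.15)); 
    for d in [(1e-3,0,0),(0,1e-3,0),(0,0,1e-3)]: print(n,d,(proj(c,np.array((*X,.15))+d)-p).round(2))
E
```

```text
side (0.001, 0, 0) [ 0.45 -0.12]
side (0, 0.001, 0) [-0.16 -0.25]
side (0, 0, 0.001) [-0.05 -0.39]
wrist (0.001, 0, 0) [ 0.97 -0.44]
wrist (0, 0.001, 0) [-0.47 -0.92]
wrist (0, 0, 0.001) [0.   0.35]
```

View pics/f6.png

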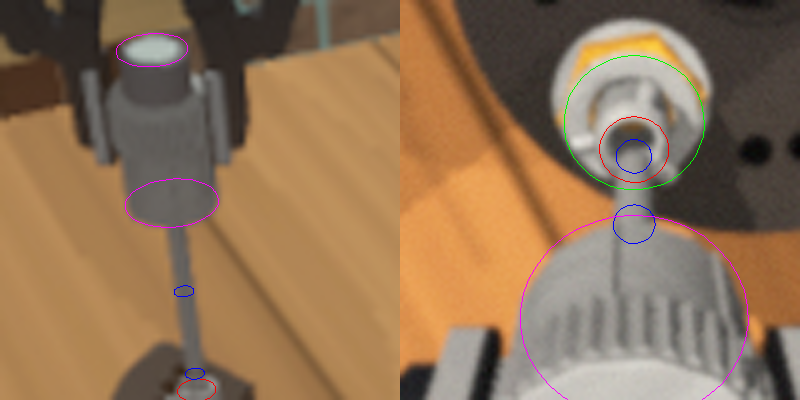

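```bash
python3 - <<'E'
from fit import *
o,a,w=pickle.load(open('p6.pkl','rb')); o4,w4=pickle.load(open('w4.pkl','rb'))
def z(im,u0,v0,n,s):
    g=cv2.cvtColor(im['frame'],cv2.COLOR_BGR2GRAY)[v0:v0+n,u0:u0+n]
    g=cv2.resize(g,(400,400),interpolation=cv2.INTER_CUBIC); return cv2.createCLAHE(3,(4,4)).apply(g)
cv2.imwrite('pics/z6.png',np.hstack([z(w,238,165,40,10),z(w4,240,165,40,10)]))
E
```

```text
(no output)
```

View pics/z6.png

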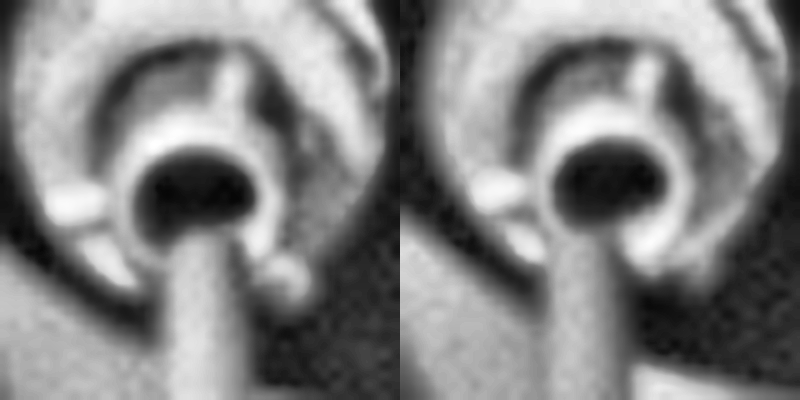

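```bash
python3 - <<'E'
from fit import *
o,a,w=pickle.load(open('p6.pkl','rb')); ims=pickle.load(open('ims0.pkl','rb'))
def z(im,u0,v0,n,s):
    g=cv2.cvtColor(im['frame'],cv2.COLOR_BGR2GRAY)[v0:v0+n,u0:u0+n]
    g=cv2.resize(g,(400,400),interpolation=cv2.INTER_CUBIC); return cv2.createCLAHE(3,(4,4)).apply(g)
cv2.imwrite('pics/z7.png',np.hstack([z(a,180,105,40,10),z(ims['side'],180,105,40,10)]))
c=cam(a)
tp=o['tool_pos']
# skirt rim/ head predicted at TCP and at TCP-2.5mm
for k in (0,-.0025,-.005):
    d=np.array([.43*k,.9*k,0]); print(k,'tip',proj(c,tp+d+[0,0,.0187-.117]),'head',proj(c,tp+d+[0,0,.0187+.025]))
for p in [(.499,.1985),(.500,.201),(.500,.2033)]: print(p,proj(c,(*p,.15)),proj(cam(ims['top']),(*p,.15)))
E
```

```text
0 tip [198.48192058 124.23205609] head [189.90749328  59.5102341 ]
-0.0025 tip [198.36410102 124.93164353] head [189.74997875  60.14901492]
-0.005 tip [198.24575502 125.63435686] head [189.59165436  60.79108004]
(0.499, 0.1985) [198.85942651 127.51397402] [166.34126364 206.45073962]
(0.5, 0.201) [198.90093357 126.76064213] [165.18322148 205.79652849]
(0.5, 0.2033) [198.52769437 126.18233495] [164.03625474 205.64834797]
```

View pics/z7.png

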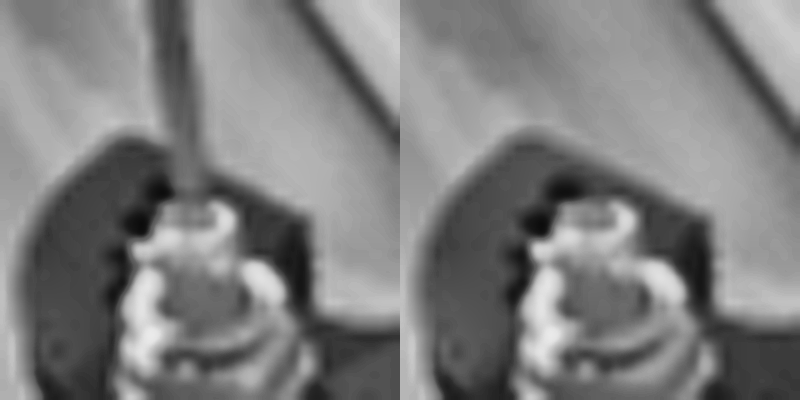

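Request:
carry_out --pt "0.05 0.15 -0.2 0 0 0 0" --pt "0 0 0 0 0 0 0" --pt "0 0 0 0 0 0 0"

```text
t: 9.75
tool_pos: [0.5004, 0.2033, 0.2505]
tool_rot: [-2.66, -1.672, 0.001]
contact_force: [-1.1, -0.1, -2.1]
opening: 0.0368
```

```bash
cat > z.py <<'E'
from fit import *
import sys
def z(im,u0,v0,n):
    g=cv2.cvtColor(im['frame'],cv2.COLOR_BGR2GRAY)[v0:v0+n,u0:u0+n]
    g=cv2.resize(g,(400,400),interpolation=cv2.INTER_CUBIC); return cv2.createCLAHE(3,(4,4)).apply(g)
o=st(); w=ctrl.get_image('wrist'); a=ctrl.get_image('side')
cv2.imwrite(f'pics/{sys.argv[1]}.png',np.hstack([z(w,238,165,40),z(a,180,105,40)]))
pickle.dump((o,a,w),open(sys.argv[1]+'.pkl','wb'))
E
python3 z.py z8
```

```text
t 9.75 tcp [0.5004 0.2033 0.2505] yaw_y -25.7 z [-6.e-04 -2.e-04 -1.e+00] F [-1.14 -0.15 -2.09] M [-0.012  0.002  0.04 ] op 0.0368 q [ 0.248 -0.162  1.787 -0.     1.517  0.697]
```

View pics/z8.png

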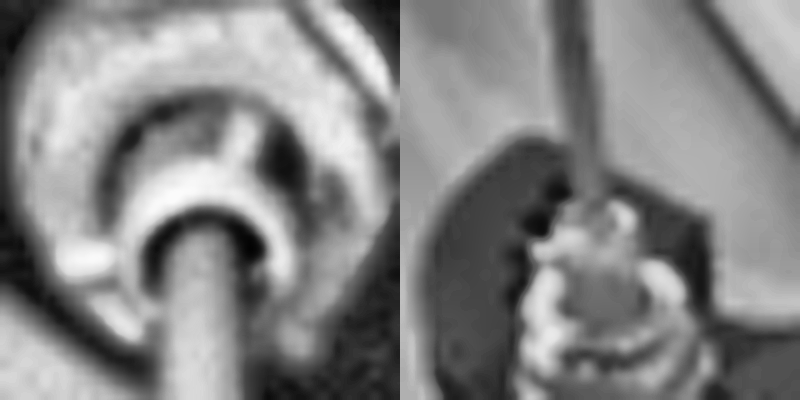

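Wrist view shows the stem centred in the mouth (hole ~203,260; tip ~201,259 in the crop), so I'll start lowering gently.

Request:
carry_out --pt "0 -0.03 -0.2 0 0 0 0" --pt "0 0 -0.2 0 0 0 0" --pt "0 0 -0.2 0 0 0 0" --pt "0 0 0 0 0 0 0" --pt "0 0 0 0 0 0 0"

```text
t: 10.35
tool_pos: [0.5004, 0.2023, 0.2354]
tool_rot: [-2.66, -1.671, 0.001]
contact_force: [-0.1, -0.0, -2.3]
opening: 0.0366
```

```bash
python3 z.py z9
```

```text
t 10.35 tcp [0.5004 0.2023 0.2354] yaw_y -25.73 z [-7.e-04 -2.e-04 -1.e+00] F [-0.06 -0.05 -2.27] M [ 0.026 -0.024  0.022] op 0.0366 q [ 0.246 -0.154  1.805 -0.     1.491  0.695]
```

View pics/z9.png

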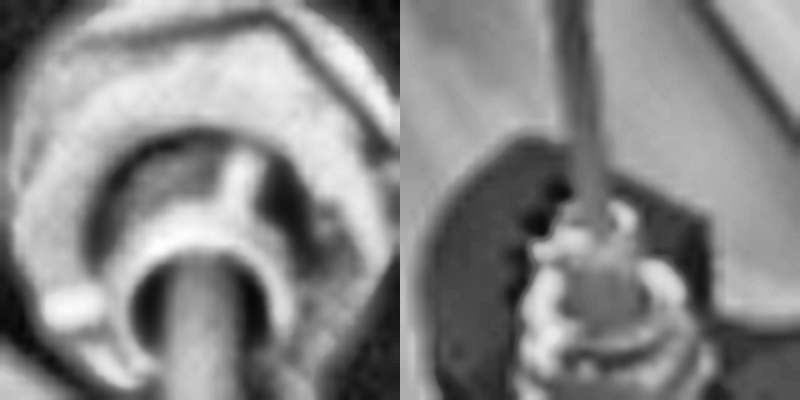

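Request:
carry_out --pt "0 0 -0.25 0 0 0 0" --pt "0 0 -0.25 0 0 0 0" --pt "0 0 -0.25 0 0 0 0" --pt "0 0 -0.25 0 0 0 0" --pt "0 0 -0.25 0 0 0 0" --pt "0 0 -0.25 0 0 0 0" --pt "0 0 -0.25 0 0 0 0" --pt "0 0 -0.25 0 0 0 0" --pt "0 0 -0.2 0 0 0 0" --pt "0 0 0 0 0 0 0" --pt "0 0 0 0 0 0 0"

```text
t: 11.55
tool_pos: [0.5006, 0.2024, 0.1808]
tool_rot: [-2.66, -1.671, 0.0]
contact_force: [0.2, 0.1, -1.9]
opening: 0.0366
```

```bash
python3 z.py z10; python3 - <<'E'
import pickle,cv2
o,a,w=pickle.load(open('z10.pkl','rb'))
import numpy as np
cv2.imwrite('pics/w10.png',np.hstack([cv2.resize(w['frame'][130:330,160:360],(400,400)),cv2.resize(a['frame'][60:160,150:250],(400,400))]))
E
```

```text
t 11.55 tcp [0.5006 0.2024 0.1808] yaw_y -25.72 z [-0. -0. -1.] F [ 0.23  0.12 -1.9 ] M [-0.009 -0.014  0.025] op 0.0366 q [ 0.246 -0.115  1.862  0.     1.394  0.695]
```

View pics/w10.png

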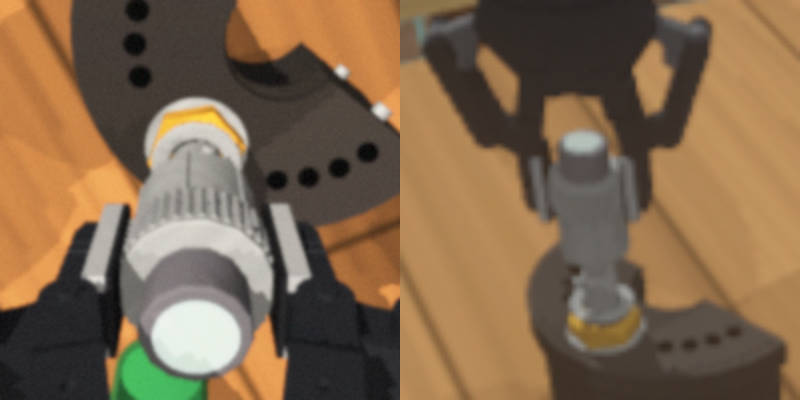

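```bash
python3 - <<'E'
from fit import *
o,a,w=pickle.load(open('z10.pkl','rb')); c=cam(w,o); tp=o['tool_pos']
for k in (0,-.002,-.004):
    d=np.array([.434*k,.9*k,.0187+.025]); print(k,proj(c,tp+d))
cs=cam(a); print(proj(cs,tp+[0,0,.0437]))
E
```

```text
0 [258.27911082 297.88701968]
-0.002 [258.27693106 301.741056  ]
-0.004 [258.27477476 305.55362448]
[194.81263547  95.13997205]
```

Request:
carry_out --pt "0 0 -0.12 0 0 0 0" --pt "0 0 -0.12 0 0 0 0" --pt "0 0 -0.12 0 0 0 0" --pt "0 0 -0.12 0 0 0 0" --pt "0 0 0 0 0 0 0" --pt "0 0 0 0 0 0 0"

```text
t: 12.25
tool_pos: [0.5005, 0.2024, 0.1686]
tool_rot: [-2.66, -1.671, 0.0]
contact_force: [0.1, 0.7, -0.7]
opening: 0.0368
```

```bash
python3 -c "
from st import *
st()"
```

```text
t 12.25 tcp [0.5005 0.2024 0.1686] yaw_y -25.73 z [-3.e-04 -1.e-04 -1.e+00] F [ 0.05  0.72 -0.66] M [-0.056 -0.    -0.012] op 0.0368 q [ 0.246 -0.104  1.873  0.     1.373  0.695]
```

Request:
carry_out --pt "0 0 -0.06 0 0 0 0" --pt "0 0 -0.06 0 0 0 0" --pt "0 0 -0.06 0 0 0 0" --pt "0 0 0 0 0 0 0"

```text
t: 12.65
tool_pos: [0.5006, 0.2024, 0.1643]
tool_rot: [-2.66, -1.671, -0.0]
contact_force: [-0.1, 0.0, -1.7]
opening: 0.0371
```

Request:
carry_out --pt "0 0 -0.06 0 0 0 0" --pt "0 0 0 0 0 0 0" --pt "0 0 0 0 0 0 0"

```text
t: 12.95
tool_pos: [0.5008, 0.2026, 0.164]
tool_rot: [2.66, 1.671, 0.001]
contact_force: [-2.3, -0.0, 6.3]
opening: 0.0364
```

```bash
python3 -c "
from st import *
st()"
```

```text
t 12.95 tcp [0.5008 0.2026 0.164 ] yaw_y -25.72 z [ 7.e-04  4.e-04 -1.e+00] F [-2.34 -0.01  6.28] M [-0.064  0.57  -0.04 ] op 0.0364 q [ 0.246 -0.1    1.877  0.     1.363  0.695]
```

Contact at the expected pin height (TCP z 0.164, ~8 N). I'll turn while lightly pressed and watch for the drop.

Request:
carry_out --pt "0 0 0 0 0 0.5 0" --pt "0 0 0 0 0 0.5 0" --pt "0 0 0 0 0 0.5 0" --pt "0 0 0 0 0 0.5 0" --pt "0 0 0 0 0 0 0"

```text
t: 13.45
tool_pos: [0.501, 0.2027, 0.164]
tool_rot: [2.479, 1.929, 0.002]
contact_force: [-2.0, -1.3, 5.7]
opening: 0.037
```

```bash
python3 -c "
from st import *
st()"
```

```text
t 13.45 tcp [0.501  0.2027 0.164 ] yaw_y -14.21 z [ 1.3e-03  7.0e-04 -1.0e+00] F [-2.03 -1.34  5.73] M [ 0.06   0.451 -0.037] op 0.037 q [ 0.247 -0.1    1.877  0.     1.363  0.495]
```

Request:
carry_out --pt "0 0 0 0 0 0.5 0" --pt "0 0 0 0 0 0.5 0" --pt "0 0 0 0 0 0.5 0" --pt "0 0 0 0 0 0.5 0" --pt "0 0 0 0 0 0 0"

```text
t: 13.95
tool_pos: [0.501, 0.2025, 0.164]
tool_rot: [2.274, 2.167, 0.002]
contact_force: [-1.8, -0.5, 5.7]
opening: 0.0371
```

Request:
carry_out --pt "0 0 0 0 0 0.5 0" --pt "0 0 0 0 0 0.5 0" --pt "0 0 0 0 0 0.5 0" --pt "0 0 0 0 0 0.5 0" --pt "0 0 0 0 0 0 0"

```text
t: 14.45
tool_pos: [0.5006, 0.2025, 0.1638]
tool_rot: [-2.046, -2.383, -0.0]
contact_force: [-3.2, -0.3, 6.1]
opening: 0.0367
```

```bash
python3 -c "
from st import *
st()"
```

```text
t 14.45 tcp [0.5006 0.2025 0.1638] yaw_y 8.7 z [ 0.e+00  2.e-04 -1.e+00] F [-3.2  -0.26  6.11] M [-0.086  0.739 -0.061] op 0.0367 q [ 0.247 -0.1    1.877  0.     1.364  0.095]
```

Request:
carry_out --pt "-0.04 0 0 0 0 0.5 0" --pt "0 0 0 0 0 0.5 0" --pt "0 0 0 0 0 0.5 0" --pt "0 0 0 0 0 0.5 0" --pt "0 0 0 0 0 0 0"

```text
t: 14.95
tool_pos: [0.4998, 0.2026, 0.1636]
tool_rot: [1.799, 2.575, 0.001]
contact_force: [-2.7, -0.9, 5.6]
opening: 0.0367
```

```bash
python3 -c "
from st import *
st()"
```

```text
t 14.95 tcp [0.4998 0.2026 0.1636] yaw_y 20.11 z [ 6.e-04  3.e-04 -1.e+00] F [-2.73 -0.95  5.59] M [-0.039  0.569 -0.045] op 0.0367 q [ 0.247 -0.102  1.88   0.     1.363 -0.104]
```

Request:
carry_out --pt "0 0 0 0 0 0.5 0" --pt "0 0 0 0 0 0.5 0" --pt "0 0 0 0 0 0.5 0" --pt "0 0 0 0 0 0.5 0" --pt "0 0 0 0 0 0 0"

```text
t: 15.45
tool_pos: [0.4993, 0.2021, 0.1617]
tool_rot: [-1.535, -2.741, 0.001]
contact_force: [0.4, 0.1, -0.9]
opening: 0.0366
```

Request:
carry_out --pt "0 0 0 0 0 0.5 0" --pt "0 0 0 0 0 0.5 0" --pt "0 0 0 0 0 0.5 0" --pt "0 0 0 0 0 0.5 0" --pt "0 0 0 0 0 0 0"

```text
t: 15.95
tool_pos: [0.4989, 0.202, 0.162]
tool_rot: [-1.254, -2.879, 0.003]
contact_force: [-1.9, -1.8, -0.9]
opening: 0.0369
```

```bash
python3 -c "
from st import *
st()"
```

```text
t 15.95 tcp [0.4989 0.202  0.162 ] yaw_y 42.92 z [-0.002 -0.001 -1.   ] F [-1.91 -1.79 -0.95] M [-0.288  0.443 -0.106] op 0.0369 q [ 2.470e-01 -1.010e-01  1.882e+00 -1.000e-03  1.363e+00 -5.020e-01]
```

It dropped (z 0.1617, load gone) around yaw 31°. I'll turn back slightly and lower.

Request:
carry_out --pt "0 0 0 0 0 -0.5 0" --pt "0 0 0 0 0 -0.5 0" --pt "0 0 -0.06 0 0 0 0" --pt "0 0 -0.06 0 0 0 0" --pt "0 0 0 0 0 0 0"

```text
t: 16.45
tool_pos: [0.4995, 0.2023, 0.1593]
tool_rot: [-1.394, -2.815, 0.0]
contact_force: [1.2, -0.8, -1.6]
opening: 0.037
```

```bash
python3 -c "
from st import *
st()"
```

```text
t 16.45 tcp [0.4995 0.2023 0.1593] yaw_y 37.3 z [-3.e-04 -2.e-04 -1.e+00] F [ 1.21 -0.82 -1.58] M [-0.059 -0.011 -0.043] op 0.037 q [ 0.247 -0.098  1.884 -0.     1.356 -0.404]
```

Request:
carry_out --pt "0 0 -0.08 0 0 0 0" --pt "0 0 -0.08 0 0 0 0" --pt "0 0 -0.08 0 0 0 0" --pt "0 0 -0.08 0 0 0 0" --pt "0 0 -0.06 0 0 0 0" --pt "0 0 0 0 0 0 0"

```text
t: 17.05
tool_pos: [0.4995, 0.2023, 0.1499]
tool_rot: [-1.394, -2.815, 0.0]
contact_force: [1.0, -0.1, -1.9]
opening: 0.0372
```

```bash
python3 -c "
from st import *
st()"
```

```text
t 17.05 tcp [0.4995 0.2023 0.1499] yaw_y 37.3 z [-1.e-04 -1.e-04 -1.e+00] F [ 0.95 -0.14 -1.86] M [-0.181 -0.052 -0.001] op 0.0372 q [ 0.247 -0.089  1.891 -0.     1.339 -0.404]
```

Still free, 1.4 mm above the ring. Now pressing against the spring.

Request:
carry_out --pt "0 0 -0.06 0 0 0 0" --pt "0 0 -0.06 0 0 0 0" --pt "0 0 -0.06 0 0 0 0" --pt "0 0 -0.06 0 0 0 0" --pt "0 0 0 0 0 0 0" --grip_force 110

```text
t: 17.55
tool_pos: [0.4997, 0.2023, 0.1461]
tool_rot: [1.394, 2.815, -0.001]
contact_force: [-5.0, -2.7, 7.1]
opening: 0.0364
```

Request:
carry_out --pt "0 0 -0.06 0 0 0 0" --pt "0 0 -0.06 0 0 0 0" --pt "0 0 0 0 0 0 0" --pt "0 0 0 0 0 0 0"

```text
t: 17.95
tool_pos: [0.4998, 0.2023, 0.144]
tool_rot: [1.394, 2.815, -0.001]
contact_force: [-7.1, -4.0, 11.3]
opening: 0.0362
```

```bash
python3 -c "
from st import *
st()"
```

```text
t 17.95 tcp [0.4998 0.2023 0.144 ] yaw_y 37.31 z [-0.e+00 -6.e-04 -1.e+00] F [-7.08 -3.96 11.31] M [-0.661  1.362 -0.068] op 0.0362 q [ 2.470e-01 -8.200e-02  1.896e+00 -1.000e-03  1.328e+00 -4.040e-01]
```

Request:
carry_out --pt "-0.04 -0.03 -0.06 0 0 0 0" --pt "0 0 -0.06 0 0 0 0" --pt "0 0 0 0 0 0 0" --pt "0 0 0 0 0 0 0"

```text
t: 18.35
tool_pos: [0.4998, 0.2022, 0.1428]
tool_rot: [1.393, 2.814, 0.003]
contact_force: [-8.3, -1.1, 16.2]
opening: 0.0365
```

```bash
python3 -c "
from st import *
st()"
```

```text
t 18.35 tcp [0.4998 0.2022 0.1428] yaw_y 37.31 z [ 0.0027  0.001  -1.    ] F [-8.33 -1.1  16.19] M [-0.486  1.471 -0.004] op 0.0365 q [ 0.246 -0.083  1.899  0.     1.323 -0.405]
```

Request:
carry_out --pt "-0.03 0 -0.05 0 0 0 0" --pt "0 0 -0.05 0 0 0 0" --pt "0 0 0 0 0 0 0" --pt "0 0 0 0 0 0 0" --pt "0 0 0 0 0 0 0"

```text
t: 18.85
tool_pos: [0.4998, 0.2022, 0.1427]
tool_rot: [1.392, 2.812, 0.004]
contact_force: [-10.7, -3.0, 24.5]
opening: 0.0366
```

```bash
python3 - <<'E'
from st import *
o=st(); a=ctrl.get_image('side'); w=ctrl.get_image('wrist')
cv2.imwrite('pics/e.png',np.hstack([cv2.resize(w['frame'][130:330,160:360],(400,400)),cv2.resize(a['frame'][70:170,150:250],(400,400))]))
cv2.imwrite('pics/es.png',a['frame']); st()
E
```

```text
t 18.85 tcp [0.4998 0.2022 0.1427] yaw_y 37.32 z [ 4.4e-03  8.0e-04 -1.0e+00] F [-10.68  -3.04  24.53] M [-0.852  2.034  0.003] op 0.0366 q [ 0.247 -0.084  1.899 -0.     1.321 -0.405]
t 18.95 tcp [0.4998 0.2022 0.1428] yaw_y 37.31 z [ 4.5e-03  8.0e-04 -1.0e+00] F [-10.47  -3.27  25.14] M [-0.83   2.1   -0.078] op 0.0363 q [ 0.247 -0.084  1.899 -0.     1.321 -0.405]
```

View pics/e.png

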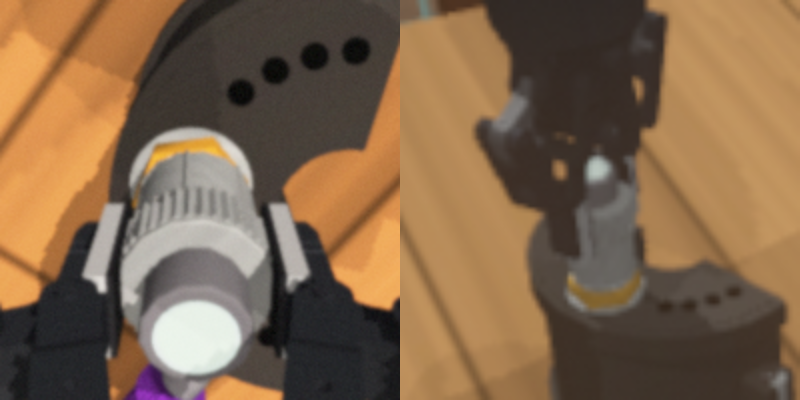

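View pics/es.png

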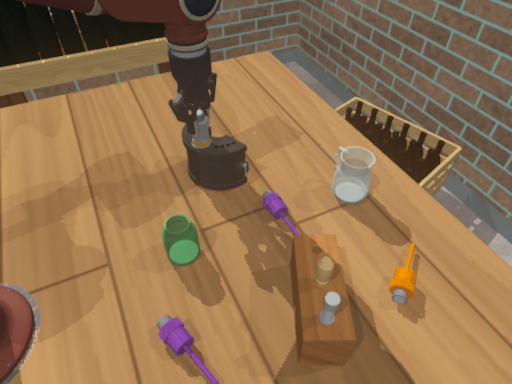

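It has reached a hard stop: z holds at 0.1427 while the force rose to ~25 N. The skirt covers the spigot down to the hexagon, and the other items haven't moved, so I'm handing in.

```bash
python3 - <<'E'
from st import *
print(ctrl.finish_job()); st()
E
```

```text
the job is handed in; nothing more can be done
None
the job is handed in; nothing more can be done
```

I drew the probe out of the rack and lowered its stem into the adapter. I turned it about 57–69° by the collar until the skirt dropped over the pins, then pressed it home against the spring. The job was handed in at about t = 19 s with the arm still gripping and pressing.

**Last checks**
- **Height:** The tool stopped at z = 0.1427 m. That is 21.3 mm below where the skirt first touched the pins; 21.5 mm is the full depth.
- **Force:** Two further push-down rows (2.5 mm commanded) moved it only 0.1 mm while the upward force rose from 16 N to about 25 N, so the ring is on its stop.
- **Grip:** The fingers were steady at an opening of about 36.5 mm, and the tool was within 0.005 rad of vertical. I did not measure the probe's own tilt.
- **Other items:** In the last side picture the scraper, plug gauge, jar and jug stand where they started, judged by eye.

**What disagreed**
- The fixed cameras put the port about 4 mm in y from where the wrist camera put it relative to the stem. I used the wrist view, and the stem entered freely.
- About 11 N of sideways force remained at the end. The probe may lean slightly within its clearance.
- The fingers read about 37 mm on the 40 mm collar. I saw no sign of slipping.

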